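# Flip up the work rest and stand the steel disc on it

### The arm

A 6-joint arm with a two-finger parallel gripper is mounted at the origin on a cart in front of the work surface, level with it; the furniture and walls round the work are solid. World frame = base frame: x ahead of the robot, y to its left, z up, the work surface at z = 0. Lengths are in mm, angles in rad, forces in N, time in s.
With the tool pointing down it reaches from about 350 to 775 mm from the base axis. Payload 7.3 kg.
Tool frame: the origin (TCP) lies at the very end of the fingers, on their centre line; the grasp point (between the pads) lies bot.grip_point_offset behind it (bot.grip_point_offset is the distance from the TCP to the grasp point, in mm); z points along the fingers, y is the line along which they close (so a half turn about z gives the same grasp; the last joint's range is limited). The gripper opens to 92 mm and grips with 3 to 60 N. Pads are 19 mm wide; open, the fingers measure 130 mm over their backs; the gripper's body (75 mm by 190 mm) begins 47 mm behind the grasp point.
Start: joints at [-0.146, 0.342, 1.524, -0, 1.275, -0.146], TCP at [525.019, 0.019, 226.741] pointing down, gripper open.
Joint ranges: [-2.53, 2.53], [-0.77, 2.02], [0.04, 2.7], [-1, 4.14], [0.28, 2.66], [-3.11, 3.11]. Speed limits (rad/s): [2.57, 2.57, 3.14, 3.14, 3.14, 3.14].

### API

Orientations are given as [roll, pitch, yaw] about the fixed x, y, z axes, in that order (R = Rz(yaw) Ry(pitch) Rx(roll)).
In Python, from plant import bot gives the robot as it stands. The module is installed in compiled form; this text tells all that it offers.
- The arm moves only by the tool carry_out, never from a script. Its argument "plan" is a list of rows, each an object of numbers: "tx", "ty", "tz": the shift along the world's x, y, z in mm; "rx", "ry", "rz": the turn, a rotation vector about the world's x, y, z in rad. A call has 1 to 12 rows; each row shifts and turns the commanded pose from where the row before left it; what a row does not reach is not made up. A row lasts 1/10 s, in which the tool goes at most 50 mm and 8.59 degrees, less where a joint would pass 70% of its speed; a pose out of reach is approached as far as the arm can. A call with a gripper value outside its range is refused whole. "gripper" is the closure, from 0 (fully open) to 1 (shut), set as the call begins (left out, the last holds). The fingers move at their own pace and stop on an object; the grip force is fixed at half the most. Time passes only in rows, so rows that do not move let the fingers close. It gives the time, the measured TCP pose, the force, the opening and the grip force at its end, in the units of the state.
- bot.get_obs(): the state, without advancing time (a new reading comes with each control period).
- bot.capture(name): name is "scene" or "side" or "wrist"; returns the picture (420x560x3 uint8, red, green, blue); there is no depth.
- bot.camera_model(name): a dict with "camera_matrix" (3x3 intrinsics, pixels), "R" (3x3) and "t" (3): a world point X has camera coordinates R X + t. Camera axes: x right, y down, z forward; pixel columns grow to the right and rows downward; lengths in mm; the calibration is good to about 2 mm. The wrist camera is an equidistant fisheye: a pixel r from the principal point sees the ray r / f radians off the axis. A picture is of the moment at which its call begins: read the wrist's pose just before it. camera_model takes no time and is no camera call; for the wrist camera it gives the pose at the moment of the call.
- bot.close_job(): hands the job in; it is judged then, once.
The state is a dict: "time": time; "joint_positions": joint angles; "dq": joint speeds; "tau": joint torques, N m; "tool_pos": TCP position; "tcp_rot": TCP orientation; "contact_force": force on the tool from outside, world axes, zero at the start; "moment": the same for the moment, N m; "grip_width": finger opening in mm; "finger_force": force on a finger pad.
Only numpy, scipy, OpenCV 4.12 (cv2) and the standard library are available. Lean on these libraries where they do the work, as an engineer would, in place of code of your own. Each camera call takes 0.05 s, during which the arm holds its last target. There are 200 camera calls.

### The job

Get the turned steel disc ready for gauging: swing the spring-loaded orange leg of the work rest up and over until it snaps past centre and locks, then take the grey steel disc from the bench and stand it flat in the middle of the leg's pad, and let go.

Things in the scene. Friction and masses are not known exactly. Their poses are not given: they have to be found in the camera images.
- stand: Base of the work rest: fixed green plate 170 (x) x 70 x 10 mm, spanning x -105 to +65 mm of its origin, which is on the bench below the leg's hinge. z up. Hinge axis: along y, 40 mm above the bench, between dark cheeks (top 53 mm up, 44 mm wide over pivot and springs). The folded leg points to -x of the base (towards the robot); swing it up and over towards +x.
- prop_leg (a joint): Orange leg's angle, rad: 0 folded (60 deg short of upright), 1.05 upright, 1.48 locked on its stop (25 deg past upright, pad level). Over-centre spring: pulls back to folded below 1.05, on to locked above; raising takes 6 N at the pad plus finger friction. The leg is a 16 x 14 mm fork with an orange pad plate 46 x 38 x 10 mm at its end, 38 mm along the hinge axis.
- pad_top (a point): Centre of the pad's black rubber face; z = its normal, y = hinge axis. Plate middle: 7 mm behind it, 85 mm from the hinge. Folded: plate on edge facing base -x, middle 74 mm to -x of the hinge, 82 mm above the bench; can be pinched from above across its 38 mm and turns and slips in the fingers (lags 10 to 20 mm). Locked: middle 36 mm to +x, face level 124 mm above the bench, axes as the base's.
- disc_center (a point): Centre (half-way up) of the grey turned steel disc, 36 mm in diameter, 14 mm high, about 0.09 kg, lying flat on the bench; z is its axis. Near it, at least 80 mm away centre to centre, lie a brass ring (41 mm across, 10 mm high) and a black ring (47 mm across, 13 mm high), which are not wanted.
Not all that is in view belongs to the job. What is shaped like the part that bears disc_center but turquoise is not meant.

How it is judged:
By the outcome, as a careful person would: the job done as asked, in the order asked, and still so for the second after the job is handed in, with the robot touching nothing.
It also fails if it takes over 54 s, if anything falls off the work surface, if the arm or the gripper's body presses on something with over 40 N, if the wrist force passes 120 N, or if a joint passes its speed limit or range.

## Working session

There is one attempt and no reset: what is moved stays moved. The work goes in short steps, Python scripts to look and compute and a tool call to move; the robot and the scene stay as the last step left them, time stands still between calls to the robot, and variables do not carry over. Pictures are saved under pics/ and viewed, at most 10 in all, crops included, and the job is handed in when it is done.

Besides the shell and the picture viewer there is one more tool, called after "Emit:" by a JSON object that holds its "op" and its "data", one argument or row to a line. carry_out: Moves the arm, as the interface text tells. Its arguments: {"type":"object","properties":{"plan":{"type":"array"},"gripper":{"type":"number"}},"required":["plan"]}

```bash
mkdir -p pics; cat > h.py <<'E'
import numpy as np, cv2
from plant import bot
def snap(c,name):
    m=bot.camera_model(c); im=bot.capture(c); cv2.imwrite(f'pics/{name}.png',im[:,:,::-1]); return im,m
def ray(m,u,v,fish=False):
    K=np.array(m["camera_matrix"]);R=np.array(m["R"]);t=np.array(m["t"])
    x=(u-K[0,2])/K[0,0];y=(v-K[1,2])/K[1,1]
    if fish:
        r=np.hypot(x,y);s=np.sin(r)/max(r,1e-9);d=np.array([x*s,y*s,np.cos(r)])
    else: d=np.array([x,y,1.])
    return -R.T@t, R.T@d
def onz(m,u,v,z,fish=False):
    o,d=ray(m,u,v,fish); return (o+d*(z-o[2])/d[2]).round(1)
def proj(m,X,fish=False):
    K=np.array(m["camera_matrix"]);p=np.array(m["R"])@np.array(X,float)+np.array(m["t"])
    if fish:
        r=np.hypot(p[0],p[1]);th=np.arctan2(r,p[2]);a=p[:2]/max(r,1e-9)*th
    else: a=p[:2]/p[2]
    return (K[:2,:2]@a+K[:2,2]).round(1)
def blobs(im,lo,hi,amin=40):
    h=cv2.cvtColor(im,cv2.COLOR_RGB2HSV);k=cv2.inRange(h,np.array(lo),np.array(hi))
    n,l,s,c=cv2.connectedComponentsWithStats(k)
    return [(c[i].round(1).tolist(),s[i].tolist()) for i in range(1,n) if s[i][4]>=amin],l
E
python3 - <<'E'
from h import *
a,m=snap('scene','s1');b,m2=snap('side','d1');c,m3=snap('wrist','w1')
for n in (m,m2,m3): print((-np.array(n["R"]).T@np.array(n["t"])).round(), np.array(n["camera_matrix"])[0,0])
cv2.imwrite('pics/all1.png',cv2.resize(np.vstack([np.hstack([a,b]),np.hstack([c,c*0])])[:,:,::-1],(800,600)))
print(bot.grip_point_offset,bot.get_obs())
E
```

```text
[ -26. -656.  548.] 409.38049729539335
[  74. -805.  638.] 538.1758494096803
[526.  68. 384.] 325.19226210127806
18.8 {'time': 0.15, 'joint_positions': array([-1.46009256e-01,  3.42547876e-01,  1.52477920e+00, -1.42108078e-05,
        1.27538635e+00, -1.45980619e-01]), 'dq': array([-0.00101849, -0.00227192, -0.00344973, -0.00087062, -0.00044244,
       -0.00038717]), 'tau': array([ 7.52666965e-04, -4.31470585e+01, -2.44352603e+01,  7.18239485e-02,
        5.38185902e-02, -1.32920518e-04]), 'tool_pos': array([5.24706536e+02, 5.61841048e-02, 2.26218711e+02]), 'tcp_rot': array([-3.14048183e+00, -1.49584085e-04,  1.57077175e+00]), 'contact_force': array([-0.25151337,  0.45166673, -0.06871309]), 'moment': array([0.01316917, 0.01647322, 0.01869339]), 'finger_force': 0.0, 'grip_width': 91.77687508640719}
```

View pics/all1.png

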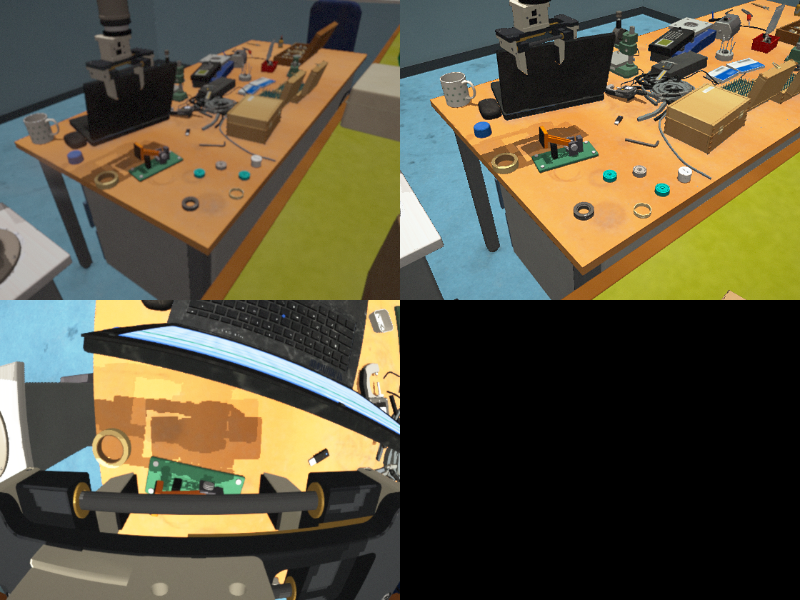

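The scene and side views show the green stand with its orange leg, two turquoise discs, a grey disc, a white cylinder, and the brass and black rings. Next is a close crop of the side view.

```bash
python3 - <<'E'
import cv2,numpy as np
b=cv2.imread('pics/d1.png');a=cv2.imread('pics/s1.png')
# side all pix = ((x-400)*1.4, y*1.4)
c1=cv2.resize(b[180:320,170:430],None,fx=3,fy=3,interpolation=cv2.INTER_CUBIC)[:,:780]
cv2.imwrite('pics/c1.png',c1)
c2=cv2.resize(a[170:300,165:365],None,fx=4,fy=4,interpolation=cv2.INTER_CUBIC)
cv2.imwrite('pics/c2.png',c2)
E
```

```text
(no output)
```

View pics/c1.png

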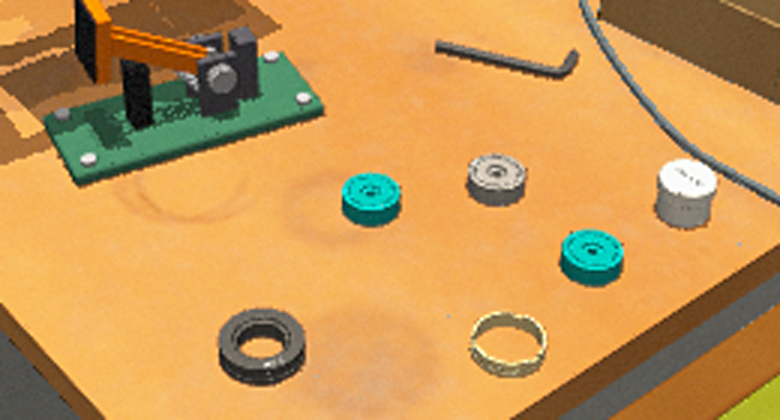

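View pics/c2.png

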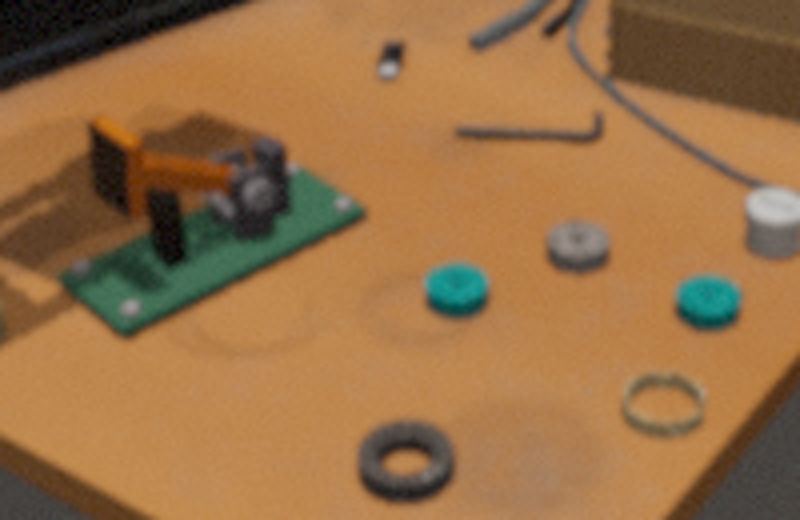

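Candidates, as side pixels:
- Grey disc at (336,238), which matches the description and is my choice.
- Turquoise lookalikes at (294,246) and (367,266).
- White cylinder at (398,244), which is too tall.
- Black ring at (257,295).
- Brass ring at (339,294).

The crop confirms the grey disc. The stand's four screws sit at crop pixels (62,114), (89,159), (304,97) and (271,57).

```bash
python3 - <<'E'
from h import *
m=bot.camera_model('side');ms=bot.camera_model('scene')
f=lambda u,v:(u/3+170-.3,v/3+180-.3); g=lambda u,v:(u/4+165-.4,v/4+170-.4)
print('disc',onz(m,*f(497,173),14),onz(ms,*g(578,239),14))
S=np.array([onz(m,*f(*p),12) for p in [(62,114),(89,159),(304,97),(271,57)]]);print(S,S.mean(0))
C=np.array([onz(m,*f(*p),10) for p in [(80,182),(323,105)]]);print(C, np.linalg.norm(C[0]-C[1]))
C2=np.array([onz(ms,*g(*p),10) for p in [(127,331),(364,212),(65,277)]]);print(C2,np.linalg.norm(C2[0]-C2[1]))
for C in (C,C2):
  ex=(C[1]-C[0])/np.linalg.norm(C[1]-C[0]);ey=np.array([-ex[1],ex[0],0]);print('org',C[0]+105*ex+35*ey,np.arctan2(ex[1],ex[0]))
print('rings',onz(m,*f(262,342),7),onz(m,*f(508,340),5), 'turq',onz(m,*f(371,192),14),onz(m,*f(592,250),14))
# pad black-face visible corner: pad near top corner & far
print('padtop scene',onz(ms,*g(92,122),100),'side',)
E
```

```text
disc [ 628.  -269.9   14. ] [ 625.8 -268.6   14. ]
[[ 453.4  -49.4   12. ]
 [ 442.5  -99.8   12. ]
 [ 585.8 -132.4   12. ]
 [ 596.2  -82.7   12. ]] [519.475 -91.075  12.   ]
[[ 427.5 -113.3   10. ]
 [ 591.6 -144.9   10. ]] 167.11484075329759
[[ 426.4 -110.8   10. ]
 [ 585.  -147.1   10. ]
 [ 442.1  -47.5   10. ]] 162.70110632690856
org [537.22394742 -98.78602871  10.        ] -0.19023689795743956
org [ 536.56212738 -100.10861603   10.        ] -0.2250021945303008
rings [ 434.4 -289.8    7. ] [ 541.4 -371.4    5. ] turq [ 556.6 -235.6   14. ] [ 622.4 -355.2   14. ]
padtop scene [470.1 -58.2 100. ] side
```

Emit:
{"op": "carry_out", "data": {
  "plan": [
    {"tx": -6.4, "ty": -8.8, "tz": -6, "rz": 0.1497},
    {"tx": -6.4, "ty": -8.8, "tz": -6, "rz": 0.1497},
    {"tx": -6.4, "ty": -8.8, "tz": -6, "rz": 0.1497},
    {"tx": -6.4, "ty": -8.8, "tz": -6, "rz": 0.1497},
    {"tx": -6.4, "ty": -8.8, "tz": -6, "rz": 0.1497},
    {"tx": -6.4, "ty": -8.8, "tz": -6, "rz": 0.1497},
    {"tx": -6.4, "ty": -8.8, "tz": -6, "rz": 0.1497},
    {"tx": -6.4, "ty": -8.8, "tz": -6, "rz": 0.1497},
    {"tx": -6.4, "ty": -8.8, "tz": -6, "rz": 0.1497},
    {"tx": 0},
    {"tx": 0}
  ],
  "gripper": 0
}}

```text
invalid input at $.plan[0]: expected keys tx, ty, tz, rx, ry, rz
```

```bash
python3 - <<'E'
from h import *
c,m=snap('wrist','w2');o=bot.get_obs();print(o['tool_pos'],o['tcp_rot'],o['contact_force'])
O=np.array([539,-95.5,0]);ex=np.array([.975,-.222,0]);ey=np.array([.222,.975,0]);z=np.array([0,0,1])
im=c[:,:,::-1].copy()
for X in [O-74*ex+105*z+19*ey,O-74*ex+105*z-19*ey]+[O+a*ex+b*ey+10*z for a in(-105,65) for b in(-35,35)]+[np.array([627,-269,14])]:
    p=proj(m,X,True);print(p);cv2.circle(im,(int(p[0]),int(p[1])),3,(255,0,255),-1)
cv2.imwrite('pics/w2o.png',cv2.resize(im,(800,600)))
E
```

```text
[5.24773183e+02 4.09568465e-02 2.26307552e+02] [-3.14069951e+00 -1.01851427e-04  1.57078537e+00] [0.53549639 0.35423367 0.12088448]
[220.8 268. ]
[215.1 301.2]
[203. 269.]
[211.3 218. ]
[330.5 295.2]
[345.9 247. ]
[345.7 366.2]
```

View pics/w2o.png

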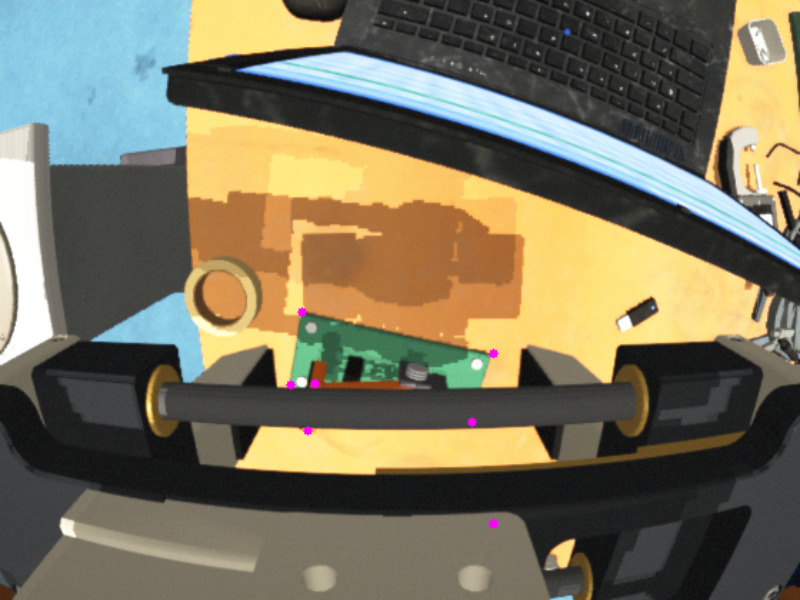

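The move was refused because every row needs all six keys. The wrist view does confirm the base pose: the projected corners fall on the plate's back corners at (302,312) and (493,353). I'll resend the move with full rows.

Emit:
{"op": "carry_out", "data": {
  "plan": [
    {"tx": -6.4, "ty": -8.8, "tz": -6, "rx": 0, "ry": 0, "rz": 0.1497},
    {"tx": -6.4, "ty": -8.8, "tz": -6, "rx": 0, "ry": 0, "rz": 0.1497},
    {"tx": -6.4, "ty": -8.8, "tz": -6, "rx": 0, "ry": 0, "rz": 0.1497},
    {"tx": -6.4, "ty": -8.8, "tz": -6, "rx": 0, "ry": 0, "rz": 0.1497},
    {"tx": -6.4, "ty": -8.8, "tz": -6, "rx": 0, "ry": 0, "rz": 0.1497},
    {"tx": -6.4, "ty": -8.8, "tz": -6, "rx": 0, "ry": 0, "rz": 0.1497},
    {"tx": -6.4, "ty": -8.8, "tz": -6, "rx": 0, "ry": 0, "rz": 0.1497},
    {"tx": -6.4, "ty": -8.8, "tz": -6, "rx": 0, "ry": 0, "rz": 0.1497},
    {"tx": -6.4, "ty": -8.8, "tz": -6, "rx": 0, "ry": 0, "rz": 0.1497},
    {"tx": 0, "ty": 0, "tz": 0, "rx": 0, "ry": 0, "rz": 0},
    {"tx": 0, "ty": 0, "tz": 0, "rx": 0, "ry": 0, "rz": 0}
  ],
  "gripper": 0
}}

```text
time: 1.3
tool_pos: [467.6, -79.1, 172.8]
tcp_rot: [3.141, 0.0, 2.913]
contact_force: [0.2, -0.3, -0.1]
grip_width: 91.8
finger_force: 0.0
```

```bash
python3 - <<'E'
from h import *
c,m=snap('wrist','w3');o=bot.get_obs();print(o['tool_pos'],o['tcp_rot'],o['contact_force'])
O=np.array([539,-95.5,0]);ex=np.array([.975,-.222,0]);ey=np.array([.222,.975,0]);z=np.array([0,0,1])
im=c[:,:,::-1].copy()
for X in [O-76*ex+105*z+19*ey,O-76*ex+105*z-19*ey]+[O+a*ex+b*ey+10*z for a in(-105,65) for b in(-35,35)]:
    p=proj(m,X,True);cv2.circle(im,(int(p[0]),int(p[1])),3,(255,0,255),-1)
cv2.imwrite('pics/w3o.png',cv2.resize(im,(800,600)))
E
```

```text
[467.80328866 -78.96108597 173.00995699] [3.14129023e+00 5.26192540e-04 2.91411300e+00] [-0.88679282 -0.32030577 -0.49212809]
```

View pics/w3o.png

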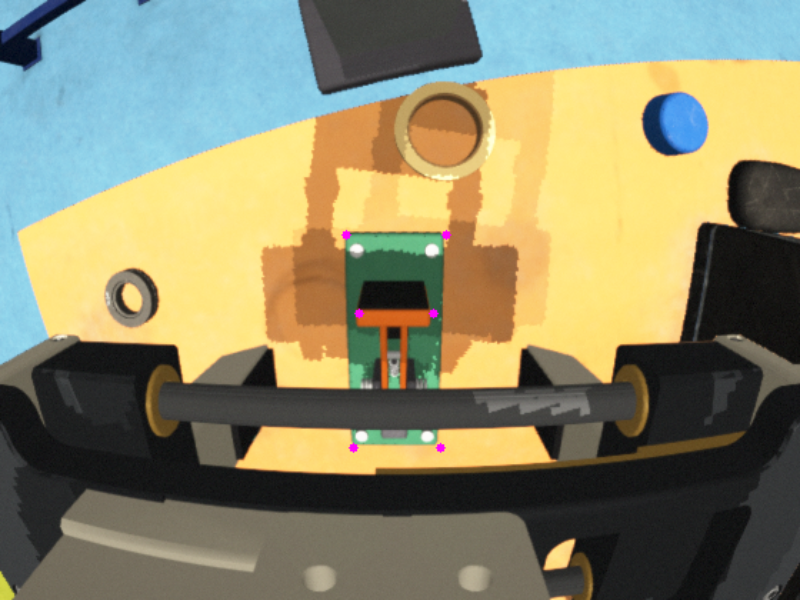

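The wrist view confirms the pad: its top edge runs from (357,310) to (430,310), within 2 mm of the prediction. I'll shift about −2 mm, descend and pinch.

Emit:
{"op": "carry_out", "data": {
  "plan": [
    {"tx": -2.6, "ty": -1, "tz": -15, "rx": 0, "ry": 0, "rz": 0},
    {"tx": 0, "ty": 0, "tz": -20, "rx": 0, "ry": 0, "rz": 0},
    {"tx": 0, "ty": 0, "tz": -20, "rx": 0, "ry": 0, "rz": 0},
    {"tx": 0, "ty": 0, "tz": -20, "rx": 0, "ry": 0, "rz": 0},
    {"tx": 0, "ty": 0, "tz": -20, "rx": 0, "ry": 0, "rz": 0},
    {"tx": 0, "ty": 0, "tz": -14, "rx": 0, "ry": 0, "rz": 0},
    {"tx": 0, "ty": 0, "tz": 0, "rx": 0, "ry": 0, "rz": 0},
    {"tx": 0, "ty": 0, "tz": 0, "rx": 0, "ry": 0, "rz": 0}
  ],
  "gripper": 0
}}

```text
time: 2.15
tool_pos: [465.3, -80.0, 64.1]
tcp_rot: [3.141, 0.0, 2.917]
contact_force: [0.3, -0.2, 0.9]
grip_width: 91.7
finger_force: 0.0
```

Emit:
{"op": "carry_out", "data": {
  "plan": [
    {"tx": 0, "ty": 0, "tz": 0, "rx": 0, "ry": 0, "rz": 0},
    {"tx": 0, "ty": 0, "tz": 0, "rx": 0, "ry": 0, "rz": 0},
    {"tx": 0, "ty": 0, "tz": 0, "rx": 0, "ry": 0, "rz": 0},
    {"tx": 0, "ty": 0, "tz": 0, "rx": 0, "ry": 0, "rz": 0},
    {"tx": 0, "ty": 0, "tz": 0, "rx": 0, "ry": 0, "rz": 0},
    {"tx": 0, "ty": 0, "tz": 0, "rx": 0, "ry": 0, "rz": 0},
    {"tx": 0, "ty": 0, "tz": 0, "rx": 0, "ry": 0, "rz": 0},
    {"tx": 0, "ty": 0, "tz": 0, "rx": 0, "ry": 0, "rz": 0}
  ],
  "gripper": 1
}}

```text
time: 2.95
tool_pos: [464.7, -80.5, 63.7]
tcp_rot: [-3.141, -0.0, 2.918]
contact_force: [-0.7, -3.3, 0.3]
grip_width: 38.0
finger_force: 30.0
```

```bash
python3 - <<'E'
from h import *
# arc of grasp point in stand plane: leg angle 150deg -> 60deg (from base +x), steps 7.5 deg
a=np.radians(np.arange(150,59,-7.5));x=85*np.cos(a);z=85*np.sin(a)
for i in range(1,len(a)): 
    d=x[i]-x[i-1]; print(i,[round(float(v),1) for v in(d*.975,-d*.222,z[i]-z[i-1])])
E
```

```text
1 [6.0, -1.4, 9.2]
2 [7.1, -1.6, 8.4]
3 [8.2, -1.9, 7.3]
4 [9.0, -2.1, 6.2]
5 [9.7, -2.2, 4.9]
6 [10.3, -2.3, 3.6]
7 [10.6, -2.4, 2.2]
8 [10.8, -2.5, 0.7]
9 [10.8, -2.5, -0.7]
10 [10.6, -2.4, -2.2]
11 [10.3, -2.3, -3.6]
12 [9.7, -2.2, -4.9]
```

Pinched at 38.0 mm. I'll swing slowly along the arc.

Emit:
{"op": "carry_out", "data": {
  "plan": [
    {"tx": 3, "ty": -0.7, "tz": 4.6, "rx": 0, "ry": 0, "rz": 0},
    {"tx": 3, "ty": -0.7, "tz": 4.6, "rx": 0, "ry": 0, "rz": 0},
    {"tx": 3.5, "ty": -0.8, "tz": 4.2, "rx": 0, "ry": 0, "rz": 0},
    {"tx": 3.6, "ty": -0.8, "tz": 4.2, "rx": 0, "ry": 0, "rz": 0},
    {"tx": 4.1, "ty": -0.9, "tz": 3.7, "rx": 0, "ry": 0, "rz": 0},
    {"tx": 4.1, "ty": -1, "tz": 3.6, "rx": 0, "ry": 0, "rz": 0},
    {"tx": 4.5, "ty": -1, "tz": 3.1, "rx": 0, "ry": 0, "rz": 0},
    {"tx": 4.5, "ty": -1.1, "tz": 3.1, "rx": 0, "ry": 0, "rz": 0},
    {"tx": 4.8, "ty": -1.1, "tz": 2.5, "rx": 0, "ry": 0, "rz": 0},
    {"tx": 4.9, "ty": -1.1, "tz": 2.4, "rx": 0, "ry": 0, "rz": 0},
    {"tx": 5.1, "ty": -1.1, "tz": 1.8, "rx": 0, "ry": 0, "rz": 0},
    {"tx": 5.2, "ty": -1.2, "tz": 1.8, "rx": 0, "ry": 0, "rz": 0}
  ]
}}

```text
time: 4.15
tool_pos: [513.3, -91.8, 103.0]
tcp_rot: [-3.141, -0.005, 2.918]
contact_force: [-5.6, -4.7, -8.0]
grip_width: 37.9
finger_force: 30.0
```

Emit:
{"op": "carry_out", "data": {
  "plan": [
    {"tx": 5.3, "ty": -1.2, "tz": 1.1, "rx": 0, "ry": 0, "rz": 0},
    {"tx": 5.3, "ty": -1.2, "tz": 1.1, "rx": 0, "ry": 0, "rz": 0},
    {"tx": 5.4, "ty": -1.2, "tz": 0.4, "rx": 0, "ry": 0, "rz": 0},
    {"tx": 5.4, "ty": -1.3, "tz": 0.3, "rx": 0, "ry": 0, "rz": 0},
    {"tx": 5.4, "ty": -1.2, "tz": -0.3, "rx": 0, "ry": 0, "rz": 0},
    {"tx": 5.4, "ty": -1.3, "tz": -0.4, "rx": 0, "ry": 0, "rz": 0},
    {"tx": 5.3, "ty": -1.2, "tz": -1.1, "rx": 0, "ry": 0, "rz": 0},
    {"tx": 5.3, "ty": -1.2, "tz": -1.1, "rx": 0, "ry": 0, "rz": 0},
    {"tx": 5.1, "ty": -1.1, "tz": -1.8, "rx": 0, "ry": 0, "rz": 0},
    {"tx": 5.2, "ty": -1.2, "tz": -1.8, "rx": 0, "ry": 0, "rz": 0},
    {"tx": 0, "ty": 0, "tz": 0, "rx": 0, "ry": 0, "rz": 0},
    {"tx": 0, "ty": 0, "tz": 0, "rx": 0, "ry": 0, "rz": 0}
  ]
}}

```text
time: 5.35
tool_pos: [568.3, -104.6, 100.6]
tcp_rot: [-3.14, 0.0, 2.918]
contact_force: [-1.5, -6.0, -0.7]
grip_width: 37.9
finger_force: 30.0
```

```bash
python3 - <<'E'
from h import *
a,m=snap('side','d2')
cv2.imwrite('pics/d2c.png',cv2.resize(a[140:260,160:320],(800,600),interpolation=cv2.INTER_CUBIC)[:,:,::-1])
E
```

```text
(no output)
```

View pics/d2c.png

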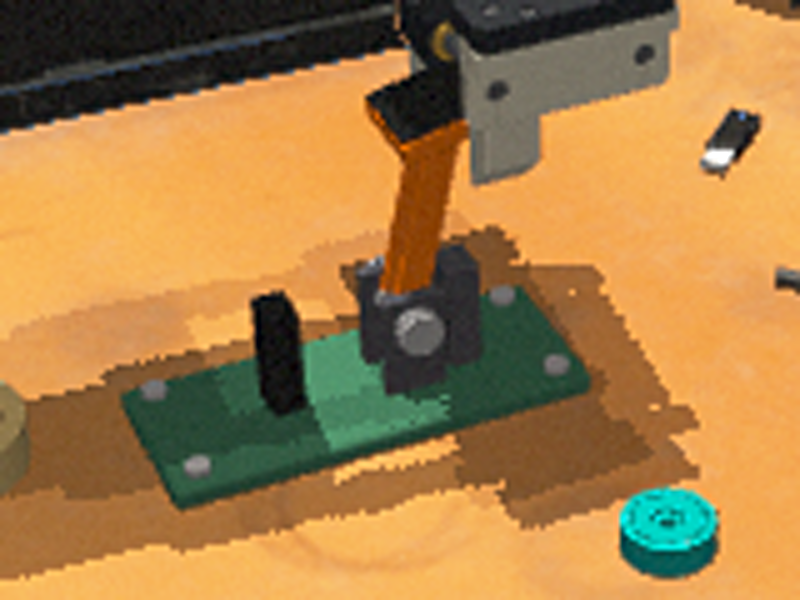

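The crop shows the leg just past upright and still in the fingers (pad at (430,110)), lagging as expected. I'll carry it further.

Emit:
{"op": "carry_out", "data": {
  "plan": [
    {"tx": 5, "ty": -1.1, "tz": -2.2, "rx": 0, "ry": 0, "rz": 0},
    {"tx": 5, "ty": -1.1, "tz": -2.3, "rx": 0, "ry": 0, "rz": 0},
    {"tx": 4.8, "ty": -1.1, "tz": -2.5, "rx": 0, "ry": 0, "rz": 0},
    {"tx": 4.8, "ty": -1.1, "tz": -2, "rx": 0, "ry": 0, "rz": 0},
    {"tx": 3, "ty": -0.7, "tz": -1, "rx": 0, "ry": 0, "rz": 0},
    {"tx": 0, "ty": 0, "tz": 0, "rx": 0, "ry": 0, "rz": 0}
  ]
}}

```text
time: 6.0
tool_pos: [585.1, -108.5, 91.9]
tcp_rot: [-3.14, -0.013, 2.918]
contact_force: [-28.1, -1.9, 23.2]
grip_width: 37.9
finger_force: 30.0
```

Emit:
{"op": "carry_out", "data": {
  "plan": [
    {"tx": 0, "ty": 0, "tz": 0, "rx": 0, "ry": 0, "rz": 0},
    {"tx": 0, "ty": 0, "tz": 0, "rx": 0, "ry": 0, "rz": 0},
    {"tx": 0, "ty": 0, "tz": 0, "rx": 0, "ry": 0, "rz": 0},
    {"tx": 0, "ty": 0, "tz": 0, "rx": 0, "ry": 0, "rz": 0},
    {"tx": 0, "ty": 0, "tz": 0, "rx": 0, "ry": 0, "rz": 0},
    {"tx": 0, "ty": 0, "tz": 30, "rx": 0, "ry": 0, "rz": 0},
    {"tx": 0, "ty": 0, "tz": 40, "rx": 0, "ry": 0, "rz": 0},
    {"tx": 0, "ty": -20, "tz": 40, "rx": 0, "ry": 0, "rz": 0},
    {"tx": 6, "ty": -40, "tz": 10, "rx": 0, "ry": 0, "rz": 0},
    {"tx": 10, "ty": -40, "tz": 0, "rx": 0, "ry": 0, "rz": 0},
    {"tx": 10, "ty": -40, "tz": 0, "rx": 0, "ry": 0, "rz": 0},
    {"tx": 0, "ty": 0, "tz": 0, "rx": 0, "ry": 0, "rz": 0}
  ],
  "gripper": 0
}}

```text
time: 7.2
tool_pos: [616.9, -253.9, 208.8]
tcp_rot: [-3.14, 0.0, 2.914]
contact_force: [-0.7, 0.2, -0.8]
grip_width: 91.9
finger_force: 0.0
```

```bash
python3 - <<'E'
from h import *
o=bot.get_obs();print(o['tool_pos'],o['tcp_rot'])
a,m=snap('side','d3');w,mw=snap('wrist','w4')
O=np.array([537.3,-96.5,0]);ex=np.array([.975,-.222,0]);ey=np.array([.222,.975,0]);z=np.array([0,0,1])
im=a[:,:,::-1].copy();wi=w[:,:,::-1].copy()
s=cv2.resize(im[130:280,180:380],(800,600),interpolation=cv2.INTER_CUBIC)
for X in [O+36*ex+124*z+i*23*ex+j*19*ey for i in(-1,1) for j in(-1,1)]:
    p=proj(m,X);q=((p+.5-[180,130])*4).astype(int);cv2.circle(s,tuple(map(int,q)),3,(255,0,255),-1)
    p=proj(mw,X,True);cv2.circle(wi,(int(p[0]),int(p[1])),2,(255,0,255),-1)
p=proj(mw,[627,-269,14],True);cv2.circle(wi,(int(p[0]),int(p[1])),2,(255,0,255),-1)
cv2.imwrite('pics/v.png',np.hstack([cv2.resize(s,(400,300)),cv2.resize(wi,(400,300))]));
cv2.imwrite('pics/v2.png',np.vstack([s[:300],cv2.resize(wi[120:300],(800,300))]))
E
```

```text
[ 616.93454515 -253.92397345  208.774924  ] [-3.14010867e+00  4.96862008e-04  2.91355693e+00]
```

View pics/v2.png

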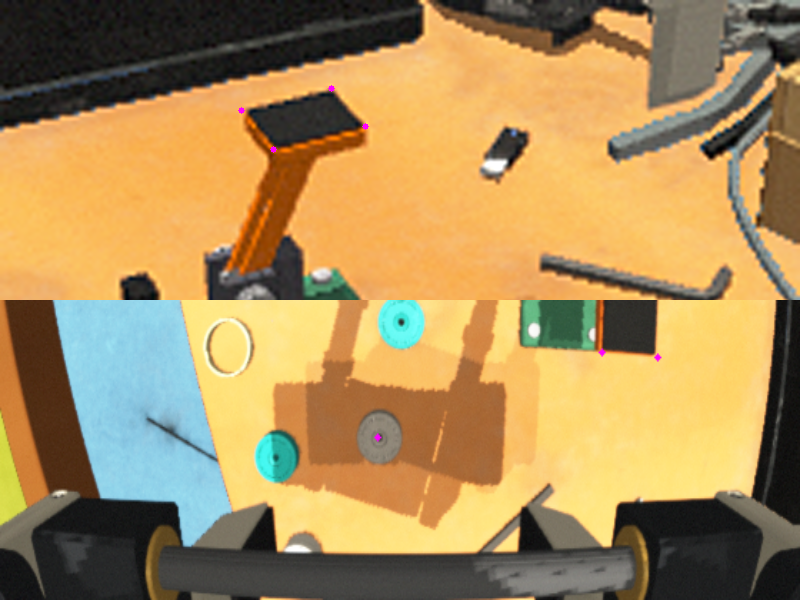

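The leg is locked: the pad is level and sits on the predicted corners, (245,110) to (365,130) in the top half. The disc is under its predicted mark at (378,437) in the lower half. I'll refine both with masks.

```bash
python3 - <<'E'
from h import *
a=cv2.imread('pics/d3.png')[:,:,::-1].copy();w=cv2.imread('pics/w4.png')[:,:,::-1].copy()
m=bot.camera_model('side');mw=bot.camera_model('wrist')
B,_=blobs(a,(0,0,0),(179,255,70),80)
for c,s in B:
    if abs(c[0]-256)<15 and abs(c[1]-160)<12: print('pad side',c,s,onz(m,c[0],c[1],124))
B,_=blobs(w,(0,0,0),(179,255,70),300)
for c,s in B:
    if abs(c[0]-440)<25 and c[1]<160: 
        print('pad wrist',c,s,onz(mw,*c,124,True))
O=np.array([537.3,-96.5]);print('pred',O+36*np.array([.975,-.222]))
g=cv2.cvtColor(w,cv2.COLOR_RGB2HSV);k=cv2.inRange(g,np.array((0,0,60)),np.array((179,70,200)))
k[:,:230]=0;k[:,300:]=0;k[:175]=0;k[250:]=0
cs,_=cv2.findContours(k,cv2.RETR_EXTERNAL,cv2.CHAIN_APPROX_NONE);q=max(cs,key=cv2.contourArea)
e=cv2.fitEllipse(cv2.convexHull(q));print('disc',e,onz(mw,*e[0],12,True))
f=lambda u,v:(u/3+170-.3,v/3+180-.3)
print('white',onz(m,*f(686,215),3)); bot.get_obs()
E
```

```text
pad side [255.4, 159.3] [242, 153, 28, 14, 233] [ 572.1 -105.4  124. ]
pad wrist [440.4, 124.4] [422, 97, 38, 55, 1836] [ 571.3 -104.6  124. ]
pred [ 572.4   -104.492]
disc ((265.32684326171875, 201.7267303466797), (30.345359802246094, 31.057029724121094), 4.582564353942871) [ 627.  -265.8   12. ]
white [ 698.8 -360.8    3. ]
```

Emit:
{"op": "carry_out", "data": {
  "plan": [
    {"tx": 4, "ty": -5, "tz": -20, "rx": 0, "ry": 0, "rz": 0},
    {"tx": 6, "ty": -8.5, "tz": -30, "rx": 0, "ry": 0, "rz": 0},
    {"tx": 0, "ty": 0, "tz": -35, "rx": 0, "ry": 0, "rz": 0},
    {"tx": 0, "ty": 0, "tz": -35, "rx": 0, "ry": 0, "rz": 0},
    {"tx": 0, "ty": 0, "tz": -30, "rx": 0, "ry": 0, "rz": 0},
    {"tx": 0, "ty": 0, "tz": -20, "rx": 0, "ry": 0, "rz": 0},
    {"tx": 0, "ty": 0, "tz": 0, "rx": 0, "ry": 0, "rz": 0},
    {"tx": 0, "ty": 0, "tz": 0, "rx": 0, "ry": 0, "rz": 0}
  ],
  "gripper": 0.35
}}

```text
time: 8.1
tool_pos: [627.2, -261.3, 40.4]
tcp_rot: [3.141, 0.0, 2.919]
contact_force: [0.9, -0.7, 1.4]
grip_width: 59.6
finger_force: 0.0
```

```bash
python3 - <<'E'
from h import *
o=bot.get_obs();print(o['tool_pos'],o['grip_width'])
a,m=snap('scene','s5');w,mw=snap('wrist','w5');d,_=snap('side','d5')
cv2.imwrite('pics/v5.png',np.vstack([cv2.resize(w[150:330],(800,300)),np.hstack([cv2.resize(a[180:280,240:373],(400,300)),cv2.resize(d[180:290,280:427],(400,300))])])[:,:,::-1])
E
```

```text
[ 627.18474219 -261.30471204   40.40021821] 59.62205613017945
```

View pics/v5.png

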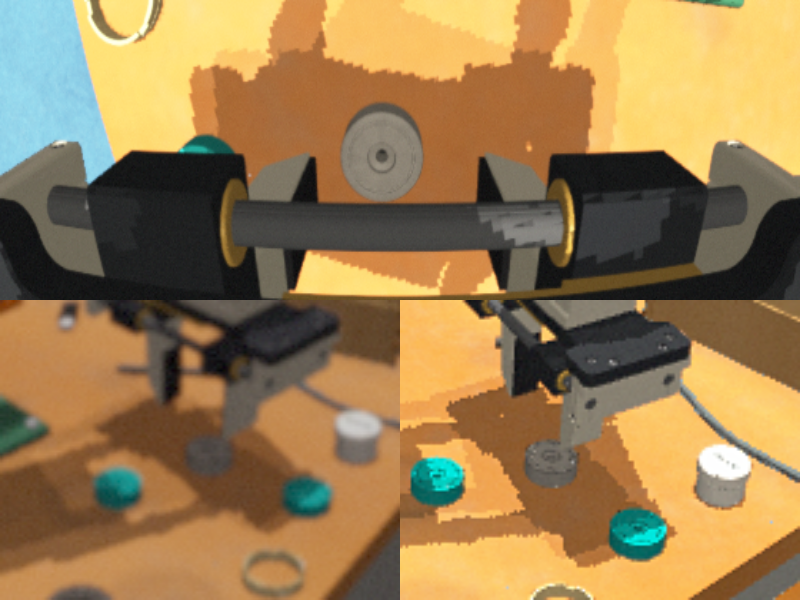

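The wrist view shows the disc at (382,155) between the fingers but off-centre, because the TCP fell about 6 mm short in y. I'll work out the shift.

```bash
python3 - <<'E'
from h import *
mw=bot.camera_model('wrist');o=bot.get_obs()
p=onz(mw,382*.7-.2,150+155*.6-.2,14,True);d=p[:2]-o['tool_pos'][:2];ex=np.array([.975,-.222]);ey=np.array([.222,.975])
print(p,d,d@ex,d@ey, onz(mw,342*.7,150+155*.6,14,True),onz(mw,423*.7,150+155*.6,14,True))
E
```

```text
[ 627.3 -269.    14. ] [-0.56649909 -6.57450762] 0.9072040801541893 -6.535907724827411 [ 623.7 -285.6   14. ] [ 631.3 -251.8   14. ]
```

Emit:
{"op": "carry_out", "data": {
  "plan": [
    {"tx": -0.3, "ty": -7, "tz": 0, "rx": 0, "ry": 0, "rz": 0},
    {"tx": 0, "ty": 0, "tz": -12, "rx": 0, "ry": 0, "rz": 0},
    {"tx": 0, "ty": 0, "tz": -12, "rx": 0, "ry": 0, "rz": 0},
    {"tx": 0, "ty": 0, "tz": -8, "rx": 0, "ry": 0, "rz": 0},
    {"tx": 0, "ty": 0, "tz": -5, "rx": 0, "ry": 0, "rz": 0},
    {"tx": 0, "ty": 0, "tz": 0, "rx": 0, "ry": 0, "rz": 0},
    {"tx": 0, "ty": 0, "tz": 0, "rx": 0, "ry": 0, "rz": 0}
  ]
}}

```text
time: 8.95
tool_pos: [626.6, -269.3, 2.6]
tcp_rot: [3.141, -0.0, 2.918]
contact_force: [-0.3, 0.5, 1.7]
grip_width: 59.7
finger_force: 0.0
```

Emit:
{"op": "carry_out", "data": {
  "plan": [
    {"tx": 0, "ty": 0, "tz": 0, "rx": 0, "ry": 0, "rz": 0},
    {"tx": 0, "ty": 0, "tz": 0, "rx": 0, "ry": 0, "rz": 0},
    {"tx": 0, "ty": 0, "tz": 0, "rx": 0, "ry": 0, "rz": 0},
    {"tx": 0, "ty": 0, "tz": 0, "rx": 0, "ry": 0, "rz": 0},
    {"tx": 0, "ty": 0, "tz": 0, "rx": 0, "ry": 0, "rz": 0},
    {"tx": 0, "ty": 0, "tz": 0, "rx": 0, "ry": 0, "rz": 0},
    {"tx": 0, "ty": 0, "tz": 0, "rx": 0, "ry": 0, "rz": 0}
  ],
  "gripper": 1
}}

```text
time: 9.65
tool_pos: [626.6, -269.3, 3.0]
tcp_rot: [3.141, 0.0, 2.918]
contact_force: [-0.2, 1.8, 1.9]
grip_width: 34.3
finger_force: 30.0
```

The width reads 34.3 mm rather than 36, so I'll lift a little and check the hold.

Emit:
{"op": "carry_out", "data": {
  "plan": [
    {"tx": 0, "ty": 0, "tz": 5, "rx": 0, "ry": 0, "rz": 0},
    {"tx": 0, "ty": 0, "tz": 10, "rx": 0, "ry": 0, "rz": 0},
    {"tx": 0, "ty": 0, "tz": 15, "rx": 0, "ry": 0, "rz": 0},
    {"tx": 0, "ty": 0, "tz": 0, "rx": 0, "ry": 0, "rz": 0},
    {"tx": 0, "ty": 0, "tz": 0, "rx": 0, "ry": 0, "rz": 0}
  ]
}}

```text
time: 10.15
tool_pos: [627.0, -269.7, 33.8]
tcp_rot: [-3.141, 0.002, 2.918]
contact_force: [0.2, -0.3, -1.0]
grip_width: 33.5
finger_force: 30.0
```

```bash
python3 - <<'E'
from h import *
o=bot.get_obs();print(o['tool_pos'],o['grip_width'])
w,mw=snap('wrist','w6');d,_=snap('side','d6')
cv2.imwrite('pics/v6.png',np.vstack([cv2.resize(w[210:330,190:350],(400,300)),cv2.resize(d[180:270,290:410],(400,300),interpolation=cv2.INTER_CUBIC)])[:,:,::-1])
E
```

```text
[ 626.95354699 -269.67003814   33.78328211] 33.51044900544867
```

View pics/v6.png

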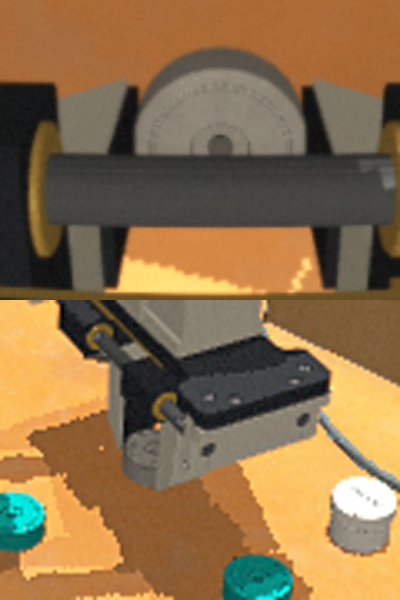

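```bash
python3 - <<'E'
from h import *
mw=bot.camera_model('wrist');o=bot.get_obs();T=o['tool_pos'];ex=np.array([.975,-.222]);ey=np.array([.222,.975])
f=lambda u,v:(190+u*.4-.3,210+v*.4-.3)
for n,q,h in [('bore',(219,146),T[2]+11),('front top',(220,66),T[2]+11),('front bot',(220,48),T[2]-3),('L',(135,142),T[2]+11),('R',(305,142),T[2]+11),('fingertipL',(125,85),T[2]),('fingertipR',(308,85),T[2])]:
    p=onz(mw,*f(*q),h,True);d=p[:2]-T[:2];print(n,p,(d@ex).round(1),(d@ey).round(1))
E
```

```text
bore [ 626.1 -269.5   43.5] -0.1 -0.3
front top [ 609.7 -265.6   43.5] -17.0 -0.1
front bot [ 610.5 -265.8   29.5] -16.1 -0.1
L [ 621.6 -285.6   43.5] -0.9 -17.0
R [ 629.1 -252.7   43.5] -0.9 16.8
fingertipL [ 613.1 -286.7   32.5] -9.0 -19.9
fingertipR [ 621.6 -249.5   32.5] -8.9 18.2
```

The disc is held within 1 mm of centre and level: the bore is at 0 and the front rim at −17/−16 mm. I'll lift and carry it over the pad.

Emit:
{"op": "carry_out", "data": {
  "plan": [
    {"tx": 0, "ty": 0, "tz": 15, "rx": 0, "ry": 0, "rz": 0},
    {"tx": 0, "ty": 0, "tz": 25, "rx": 0, "ry": 0, "rz": 0},
    {"tx": 0, "ty": 0, "tz": 25, "rx": 0, "ry": 0, "rz": 0},
    {"tx": 0, "ty": 0, "tz": 25, "rx": 0, "ry": 0, "rz": 0},
    {"tx": 0, "ty": 0, "tz": 25, "rx": 0, "ry": 0, "rz": 0},
    {"tx": 0, "ty": 0, "tz": 15, "rx": 0, "ry": 0, "rz": 0},
    {"tx": 0, "ty": 0, "tz": 0, "rx": 0, "ry": 0, "rz": 0}
  ]
}}

```text
time: 10.95
tool_pos: [627.7, -270.0, 166.5]
tcp_rot: [-3.14, 0.006, 2.918]
contact_force: [0.5, -0.5, -1.0]
grip_width: 34.1
finger_force: 30.0
```

Emit:
{"op": "carry_out", "data": {
  "plan": [
    {"tx": -3, "ty": 10, "tz": 0, "rx": 0, "ry": 0, "rz": 0},
    {"tx": -5, "ty": 15, "tz": 0, "rx": 0, "ry": 0, "rz": 0},
    {"tx": -7, "ty": 20, "tz": 0, "rx": 0, "ry": 0, "rz": 0},
    {"tx": -7, "ty": 20, "tz": 0, "rx": 0, "ry": 0, "rz": 0},
    {"tx": -7, "ty": 20, "tz": 0, "rx": 0, "ry": 0, "rz": 0},
    {"tx": -7, "ty": 20, "tz": 0, "rx": 0, "ry": 0, "rz": 0},
    {"tx": -7, "ty": 20, "tz": 0, "rx": 0, "ry": 0, "rz": 0},
    {"tx": -5, "ty": 16, "tz": 0, "rx": 0, "ry": 0, "rz": 0},
    {"tx": -4, "ty": 14, "tz": 0, "rx": 0, "ry": 0, "rz": 0},
    {"tx": -3, "ty": 10, "tz": 0, "rx": 0, "ry": 0, "rz": 0},
    {"tx": 0, "ty": 0, "tz": 0, "rx": 0, "ry": 0, "rz": 0},
    {"tx": 0, "ty": 0, "tz": 0, "rx": 0, "ry": 0, "rz": 0}
  ]
}}

```text
time: 12.15
tool_pos: [571.8, -104.6, 162.8]
tcp_rot: [-3.141, 0.0, 2.918]
contact_force: [0.5, -0.0, -0.8]
grip_width: 33.8
finger_force: 30.0
```

Emit:
{"op": "carry_out", "data": {
  "plan": [
    {"tx": 0, "ty": 0, "tz": -10, "rx": 0, "ry": 0, "rz": 0},
    {"tx": 0, "ty": 0, "tz": -10, "rx": 0, "ry": 0, "rz": 0},
    {"tx": 0, "ty": 0, "tz": -7, "rx": 0, "ry": 0, "rz": 0},
    {"tx": 0, "ty": 0, "tz": -4, "rx": 0, "ry": 0, "rz": 0},
    {"tx": 0, "ty": 0, "tz": -2, "rx": 0, "ry": 0, "rz": 0},
    {"tx": 0, "ty": 0, "tz": 0, "rx": 0, "ry": 0, "rz": 0},
    {"tx": 0, "ty": 0, "tz": 0, "rx": 0, "ry": 0, "rz": 0}
  ]
}}

```text
time: 12.85
tool_pos: [571.7, -104.5, 130.0]
tcp_rot: [3.142, 0.001, 2.918]
contact_force: [0.9, -0.7, -0.7]
grip_width: 33.8
finger_force: 30.0
```

```bash
python3 - <<'E'
from h import *
o=bot.get_obs();print(o['tool_pos'],o['contact_force'],o['grip_width'])
w,mw=snap('wrist','w7');d,_=snap('side','d7')
cv2.imwrite('pics/v7.png',np.vstack([cv2.resize(w[210:330,190:350],(400,300)),cv2.resize(d[110:200,190:310],(400,300),interpolation=cv2.INTER_CUBIC)])[:,:,::-1])
E
```

```text
[ 571.72120893 -104.45765373  130.00673845] [ 0.87816537 -0.71258945 -0.72853946] 33.77244485992986
```

View pics/v7.png

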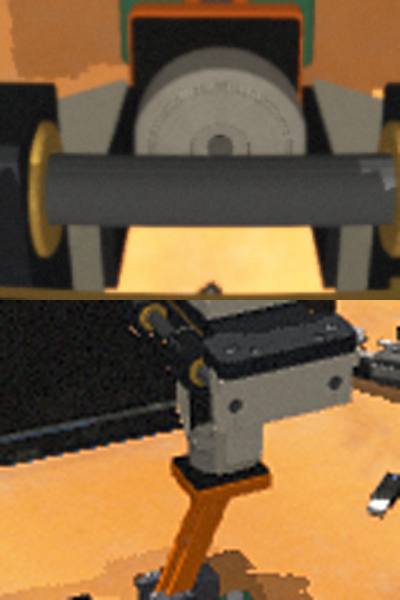

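The disc (219,146 in the top crop) sits over the pad, whose edges are at x about 132 and 303 and whose near edge is at y about 15. I'll check the offsets numerically.

```bash
python3 - <<'E'
from h import *
mw=bot.camera_model('wrist');T=bot.get_obs()['tool_pos'];ex=np.array([.975,-.222]);ey=np.array([.222,.975])
f=lambda u,v:(190+u*.4-.3,210+v*.4-.3)
for n,q in [('cornL',(130,12)),('cornR',(304,12)),('L',(131,70)),('R',(303,70))]:
    p=onz(mw,*f(*q),124,True);d=p[:2]-T[:2];print(n,p,(d@ex).round(1),(d@ey).round(1))
E
```

```text
cornL [ 545.1 -117.9  124. ] -23.0 -19.1
cornR [553.2 -82.2 124. ] -23.0 17.5
L [ 557.6 -120.9  124. ] -10.1 -19.2
R [565.8 -84.9 124. ] -10.1 17.7
```

Emit:
{"op": "carry_out", "data": {
  "plan": [
    {"tx": 0, "ty": 0, "tz": -1.5, "rx": 0, "ry": 0, "rz": 0},
    {"tx": 0, "ty": 0, "tz": 0, "rx": 0, "ry": 0, "rz": 0},
    {"tx": 0, "ty": 0, "tz": 0, "rx": 0, "ry": 0, "rz": 0}
  ]
}}

```text
time: 13.25
tool_pos: [571.5, -104.4, 128.2]
tcp_rot: [3.142, -0.0, 2.918]
contact_force: [0.6, -0.3, -0.7]
grip_width: 34.0
finger_force: 30.0
```

Emit:
{"op": "carry_out", "data": {
  "plan": [
    {"tx": 0, "ty": -0.5, "tz": -0.8, "rx": 0, "ry": 0, "rz": 0},
    {"tx": 0, "ty": 0, "tz": 0, "rx": 0, "ry": 0, "rz": 0},
    {"tx": 0, "ty": 0, "tz": 0, "rx": 0, "ry": 0, "rz": 0}
  ]
}}

```text
time: 13.55
tool_pos: [571.5, -104.9, 127.4]
tcp_rot: [3.141, -0.0, 2.918]
contact_force: [-0.5, 0.1, -0.7]
grip_width: 33.4
finger_force: 30.0
```

Emit:
{"op": "carry_out", "data": {
  "plan": [
    {"tx": 0, "ty": 0, "tz": -0.7, "rx": 0, "ry": 0, "rz": 0},
    {"tx": 0, "ty": 0, "tz": 0, "rx": 0, "ry": 0, "rz": 0},
    {"tx": 0, "ty": 0, "tz": 0, "rx": 0, "ry": 0, "rz": 0}
  ]
}}

```text
time: 13.85
tool_pos: [571.6, -104.9, 126.9]
tcp_rot: [3.142, 0.0, 2.918]
contact_force: [-0.1, -0.2, 0.9]
grip_width: 33.8
finger_force: 30.0
```

Contact is starting (z force +1.6 N). I'll seat it by another half millimetre and release.

Emit:
{"op": "carry_out", "data": {
  "plan": [
    {"tx": 0, "ty": 0, "tz": -0.6, "rx": 0, "ry": 0, "rz": 0},
    {"tx": 0, "ty": 0, "tz": 0, "rx": 0, "ry": 0, "rz": 0},
    {"tx": 0, "ty": 0, "tz": 0, "rx": 0, "ry": 0, "rz": 0}
  ]
}}

```text
time: 14.15
tool_pos: [571.7, -105.0, 126.9]
tcp_rot: [-3.142, 0.001, 2.918]
contact_force: [-2.0, -0.6, 6.1]
grip_width: 33.8
finger_force: 30.0
```

Emit:
{"op": "carry_out", "data": {
  "plan": [
    {"tx": 0, "ty": 0, "tz": 0, "rx": 0, "ry": 0, "rz": 0},
    {"tx": 0, "ty": 0, "tz": 0, "rx": 0, "ry": 0, "rz": 0},
    {"tx": 0, "ty": 0, "tz": 0, "rx": 0, "ry": 0, "rz": 0},
    {"tx": 0, "ty": 0, "tz": 0, "rx": 0, "ry": 0, "rz": 0},
    {"tx": 0, "ty": 0, "tz": 0, "rx": 0, "ry": 0, "rz": 0},
    {"tx": 0, "ty": 0, "tz": 0, "rx": 0, "ry": 0, "rz": 0},
    {"tx": 0, "ty": 0, "tz": 15, "rx": 0, "ry": 0, "rz": 0},
    {"tx": 0, "ty": 0, "tz": 25, "rx": 0, "ry": 0, "rz": 0},
    {"tx": 0, "ty": 0, "tz": 35, "rx": 0, "ry": 0, "rz": 0},
    {"tx": 0, "ty": 0, "tz": 30, "rx": 0, "ry": 0, "rz": 0},
    {"tx": 0, "ty": 0, "tz": 0, "rx": 0, "ry": 0, "rz": 0},
    {"tx": 0, "ty": 0, "tz": 0, "rx": 0, "ry": 0, "rz": 0}
  ],
  "gripper": 0.2
}}

```text
time: 15.35
tool_pos: [571.6, -104.9, 231.4]
tcp_rot: [3.142, 0.001, 2.918]
contact_force: [-0.1, -0.5, 0.3]
grip_width: 73.5
finger_force: 0.0
```

```bash
python3 - <<'E'
from h import *
m=bot.camera_model('side');mw=bot.camera_model('wrist');T=bot.get_obs()['tool_pos'];print(T)
w,mw=snap('wrist','w8');d,_=snap('side','d8')
ex=np.array([.975,-.222]);ey=np.array([.222,.975]);P=np.array([571.6,-105.2])
for im,c,M,fi,amin in((d,'side',m,False,60),(w,'wrist',mw,True,200)):
    h=cv2.cvtColor(im,cv2.COLOR_RGB2HSV);p=proj(M,[*P,138],fi);u,v=map(int,p)
    x=cv2.inRange(h,np.array((0,0,75)),np.array((179,70,255)));k=np.zeros_like(x);r=14 if not fi else 45
    k[max(0,v-r):v+r,u-r:u+r]=x[max(0,v-r):v+r,u-r:u+r]
    cs,_=cv2.findContours(k,cv2.RETR_EXTERNAL,cv2.CHAIN_APPROX_NONE)
    for q in cs:
        if cv2.contourArea(q)>amin:
            e=cv2.fitEllipse(cv2.convexHull(q));X=onz(M,*e[0],131 if not fi else 136,fi);dd=X[:2]-P
            print(c,'pred',p,'ell',np.round(e[0],1),np.round(e[1],1),X,dd@ex,dd@ey)
E
```

```text
[ 571.58950649 -104.87514238  231.41698511]
side pred [254.9 152.8] ell [256.  155.4] [15.4 19.9] [ 574.4 -104.6  131. ] 2.596799999999954 1.2065999999999983
wrist pred [277.4 213.6] ell [277.7 212.7] [43.4 44.5] [ 571.5 -104.9  136. ] -0.16410000000002153 0.27029999999999216
```

Both views place the disc on the pad at the right height. The closer wrist view puts it within 0.3 mm of the middle, and the coarser side view within 3 mm. Handing in.

```bash
python3 -c "
from plant import bot
print(bot.close_job())"
```

```text
the job is handed in; nothing more can be done
None
```

The leg is locked past centre, the grey steel disc stands flat in the middle of its pad and is released, and the job was handed in at about 15.5 s of the 54 s allowed.

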